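Clear the cart top: hang the parts caddies, slot the putty knives

ROBOT

A 6-joint arm with a two-finger parallel gripper is mounted at the origin on the work surface. World frame = base frame: x ahead of the robot, y to its left, z up, the work surface at z = 0. Lengths are in m, angles in rad, forces in N, time in s.
With the tool pointing down it reaches from about 0.375 to 0.825 m from the base axis. Payload 5.5 kg.
Tool frame: the origin (TCP) lies at the very end of the fingers, on their centre line; the grasp point (between the pads) lies 19 mm behind it; z points along the fingers, y is the line along which they close (so a half turn about z gives the same grasp; the last joint's range is limited). The gripper opens to 85 mm and grips with 20 to 120 N. Pads are 22 mm wide; open, the fingers measure 114 mm over their backs; the gripper's body (76 mm by 85 mm) begins 54 mm behind the grasp point. The pads swing forward as they close: fully open they stand 13 mm farther back than shut.
Start: joints at [-1.201, 0.314, -0.047, 1.21, 0, 1.571], TCP at [0.217, -0.559, 0.231] pointing down, gripper open.
Joint ranges: [-2.67, 2.67], [-0.69, 1.73], [-1.03, 1.25], [-2.08, 2.16], [-1.42, 1.45], [-3.14, 3.14]. Speed limits (rad/s): [2.39, 2.39, 3.01, 3.14, 3.14, 3.14].

INTERFACE

Orientations are given as a unit quaternion [x, y, z, w].
In Python, from workcell import robot gives the robot as it stands.
- The arm moves only by the shell command python3 -m inch 'ROWS' [FORCE]. ROWS is text: rows parted by semicolons, each of 7 numbers parted by spaces: the shift along the tool's x, y, z in mm, then the turn, a rotation vector about the tool's x, y, z in rad, then the closure, from 0 (fully open) to 1 (shut). A call has 1 to 12 rows; each row shifts and turns the commanded pose from where the row before left it, along the tool's axes as they then stand; what a row does not reach is not made up. A row lasts 1/8 s, in which the tool goes at most 62.5 mm and 10.7 degrees, less where a joint would pass 70% of its speed; a pose out of reach is approached as far as the arm can. A call is refused whole if a number of a shift passes 62.5 or a number of a turn 0.188, either way. A call with a gripper value outside its range is refused whole. The fingers move at their own pace and stop on an object; FORCE is the grip in N (left out, the last holds). Time passes only in rows, so rows that do not move let the fingers close. It gives the time, the measured TCP pose, the force, the opening and the grip force at its end, in the units of the state.
- robot.get_obs(): the state, without advancing time (a new reading comes with each control period).
- robot.capture(name): name is "scene" or "side" or "wrist"; returns the picture (480x640x3 uint8, blue, green, red); there is no depth.
- robot.calibration(name): a dict with "camera_matrix" (3x3 intrinsics, pixels), "R" (3x3) and "t" (3): a world point X has camera coordinates R X + t. Camera axes: x right, y down, z forward; pixel columns grow to the right and rows downward; lengths in m; the calibration is good to about 2 mm. The wrist camera is an equidistant fisheye: a pixel r from the principal point sees the ray r / f radians off the axis. A picture is of the moment at which its call begins: read the wrist's pose just before it. calibration takes no time and is no camera call; for the wrist camera it gives the pose at the moment of the call.
- robot.sign_off(): hands the job in; it is judged then, once.
The state is a dict: "clock": time; "qpos": joint angles; "joint_velocities": joint speeds; "joint_efforts": joint torques, N m; "tool_pos": TCP position; "ee_rot": TCP orientation; "contact_force": force on the tool from outside, world axes, zero at the start; "torque": the same for the moment, N m; "gripper_width": finger opening in m; "grasp_force": force on a finger pad.
Only numpy, scipy, OpenCV 4.12 (cv2) and the standard library are available. Lean on these libraries where they do the work, as an engineer would, in place of code of your own. Each camera call takes 0.05 s, during which the arm holds its last target. There are 200 camera calls.

TASK

Clear the cart for the next receptacle job: hang every parts caddy by its handle across both prongs of a hook on the hook rack, one caddy to a hook, and slide every putty knife blade first into the tool block, one to a slot, fully home until the handle meets the block. Leave the other parts and tools lying where they are.

Things in the scene. Friction and masses are not known exactly. Their poses are not given: they have to be found in the camera images.
- caddy1: blue sheet-steel parts caddy with stock in it: open box 90 (its x) x 100 (its y) x 55 mm high, 0.2 to 0.45 kg. A wire at the middle of each y side rises to a straight level handle bar along y, 92 mm long, its axis 115 mm above the underside; rigid, cannot fold. Origin: centre of the underside, z up. Starts upright on the cart top. May be absent (None).
- caddy1_bail (a point): middle of the handle bar of caddy1, on the bar's axis; axes as the caddy's. The middle 38 mm of the bar is a black sleeve 13 mm thick (grip here), the rest of it bare wire 8 mm thick.
- caddy2: red sheet-steel parts caddy with stock in it: open box 90 (its x) x 100 (its y) x 55 mm high, 0.2 to 0.45 kg. A wire at the middle of each y side rises to a straight level handle bar along y, 92 mm long, its axis 115 mm above the underside; rigid, cannot fold. Origin: centre of the underside, z up. Starts upright on the cart top. May be absent (None).
- caddy2_bail (a point): middle of the handle bar of caddy2, on the bar's axis; axes as the caddy's. The middle 38 mm of the bar is a black sleeve 13 mm thick (grip here), the rest of it bare wire 8 mm thick.
- caddy3: green sheet-steel parts caddy with stock in it: open box 90 (its x) x 100 (its y) x 55 mm high, 0.2 to 0.45 kg. A wire at the middle of each y side rises to a straight level handle bar along y, 92 mm long, its axis 115 mm above the underside; rigid, cannot fold. Origin: centre of the underside, z up. Starts upright on the cart top. May be absent (None).
- caddy3_bail (a point): middle of the handle bar of caddy3, on the bar's axis; axes as the caddy's. The middle 38 mm of the bar is a black sleeve 13 mm thick (grip here), the rest of it bare wire 8 mm thick.
- knife1: stiff putty knife, brown wooden handle, 0.14 kg, starts lying flat. Handle 100 (its x) x 25 x 20 mm high; steel blade 75 long x 50 wide x 3 mm thick straight ahead of it at half its height. Origin: centre of the handle's underside; x points to the blade; handle x = -50 to +50 mm, blade +50 to +125 mm; balance point near x = +23 mm. May be absent (None).
- knife2: stiff putty knife, black plastic handle, 0.14 kg, starts lying flat. Handle 100 (its x) x 25 x 20 mm high; steel blade 75 long x 50 wide x 3 mm thick straight ahead of it at half its height. Origin: centre of the handle's underside; x points to the blade; handle x = -50 to +50 mm, blade +50 to +125 mm; balance point near x = +23 mm. May be absent (None).
- knife3: stiff putty knife, red plastic handle, 0.14 kg, starts lying flat. Handle 100 (its x) x 25 x 20 mm high; steel blade 75 long x 50 wide x 3 mm thick straight ahead of it at half its height. Origin: centre of the handle's underside; x points to the blade; handle x = -50 to +50 mm, blade +50 to +125 mm; balance point near x = +23 mm. May be absent (None).
- hook_rack: steel hook rack, fixed: two dark posts, a blue cross rail 400 wide x 40 high x 6 mm, top 247.5 mm up, three double-prong hooks on it. Origin: on the cart top under the middle of the rail's front face; z up; -x: the way the prongs point; y along the rail. A hook is two level prongs 7 mm thick, 60 mm apart, 109 mm long, 227.5 mm high; their last 7 mm turn up, tips 251 mm high.
- hook1 (a point): hook 1, at y = -125 mm of the rack: point midway between its two prongs, 60 mm out of the rail's face, 235 mm high, where the middle of a caddy's bar lies when the bar rests across both prongs; it may rest anywhere along their straight part. Gripper fingers fit between the prongs. Axes as the rack's.
- hook2 (a point): hook 2, at y = 0 mm of the rack: point midway between its two prongs, 60 mm out of the rail's face, 235 mm high, where the middle of a caddy's bar lies when the bar rests across both prongs; it may rest anywhere along their straight part. Gripper fingers fit between the prongs. Axes as the rack's.
- hook3 (a point): hook 3, at y = 125 mm of the rack: point midway between its two prongs, 60 mm out of the rail's face, 235 mm high, where the middle of a caddy's bar lies when the bar rests across both prongs; it may rest anywhere along their straight part. Gripper fingers fit between the prongs. Axes as the rack's.
- tool_block: grey tool block, fixed, 240 wide x 88 deep x 71 mm high, three level slots side by side in its front (a yellow stripe on top marks each mouth). Origin: under the middle of the front face; x points into the slots, y along the face. Slot: 60 wide, 9 high (50 to 59 mm above the cart top), 80 mm deep. An aluminium ledge before the face, 20 deep, 41 mm high, carries the handle's front end.
- slot1 (a point): slot 1 of the block, at y = -75 mm of the block: where the origin of a knife (under the middle of its handle) comes when the knife is fully home (blade wholly in, handle against the face): 50 mm out in front of the front face, 41.5 mm high; axes as the block's, x pointing into the slot.
- slot2 (a point): slot 2 of the block, at y = 0 mm of the block: where the origin of a knife (under the middle of its handle) comes when the knife is fully home (blade wholly in, handle against the face): 50 mm out in front of the front face, 41.5 mm high; axes as the block's, x pointing into the slot.
- slot3 (a point): slot 3 of the block, at y = 75 mm of the block: where the origin of a knife (under the middle of its handle) comes when the knife is fully home (blade wholly in, handle against the face): 50 mm out in front of the front face, 41.5 mm high; axes as the block's, x pointing into the slot.
- receptacle: ivory duplex receptacle, 105 x 34 x 30 mm; origin at the underside, middle. Laid out on the cart top, to be left alone.
- cover_plate: chrome cover plate, 70 x 114 x 5 mm, lying flat; origin at the underside, middle. Laid out on the cart top, to be left alone.
- connector: aluminium set-screw conduit connector, 62 x 38 x 45 mm, lying; origin at the underside, middle. Laid out on the cart top, to be left alone.
- switch_box: grey fibreglass switch box, 57 x 95 x 70 mm, open upward; origin at the underside, middle. Laid out on the cart top, to be left alone.
- tape_roll: black tape roll, 84 mm across, 19 mm high, lying flat; origin at the underside, middle. Laid out on the cart top, to be left alone.
- screwdriver: screwdriver lying on the cart top; origin at the underside, middle. Laid out on the cart top, to be left alone.

How it is judged:
At the end, for the whole second after the job is handed in: Each caddy hangs on a hook, bar within 20 mm sideways and 8 mm in height of the hook point, on the straight of both prongs, within 0.3 rad of upright; each knife in a slot, 10 mm or less short of home, within 12 mm sideways, 8 mm in height, 0.2 rad; all at rest (((x of caddy1_bail in the frame of hook1 between -0.046 and 0.058 m and y of caddy1_bail in the frame of hook1 between -0.02 and 0.02 m and z of caddy1_bail in the frame of hook1 between -0.008 and 0.008 m) or (x of caddy1_bail in the frame of hook2 between -0.046 and 0.058 m and y of caddy1_bail in the frame of hook2 between -0.02 and 0.02 m and z of caddy1_bail in the frame of hook2 between -0.008 and 0.008 m) or (x of caddy1_bail in the frame of hook3 between -0.046 and 0.058 m and y of caddy1_bail in the frame of hook3 between -0.02 and 0.02 m and z of caddy1_bail in the frame of hook3 between -0.008 and 0.008 m)) and angle between each of caddy1, caddy2, caddy3's own z axis and vertical below 0.3 rad and linear speed of each of caddy1, caddy2, caddy3, knife1, knife2, knife3 below 0.05 m/s and ((x of caddy2_bail in the frame of hook1 between -0.046 and 0.058 m and y of caddy2_bail in the frame of hook1 between -0.02 and 0.02 m and z of caddy2_bail in the frame of hook1 between -0.008 and 0.008 m) or (x of caddy2_bail in the frame of hook2 between -0.046 and 0.058 m and y of caddy2_bail in the frame of hook2 between -0.02 and 0.02 m and z of caddy2_bail in the frame of hook2 between -0.008 and 0.008 m) or (x of caddy2_bail in the frame of hook3 between -0.046 and 0.058 m and y of caddy2_bail in the frame of hook3 between -0.02 and 0.02 m and z of caddy2_bail in the frame of hook3 between -0.008 and 0.008 m)) and ((x of caddy3_bail in the frame of hook1 between -0.046 and 0.058 m and y of caddy3_bail in the frame of hook1 between -0.02 and 0.02 m and z of caddy3_bail in the frame of hook1 between -0.008 and 0.008 m) or (x of caddy3_bail in the frame of hook2 between -0.046 and 0.058 m and y of caddy3_bail in the frame of hook2 between -0.02 and 0.02 m and z of caddy3_bail in the frame of hook2 between -0.008 and 0.008 m) or (x of caddy3_bail in the frame of hook3 between -0.046 and 0.058 m and y of caddy3_bail in the frame of hook3 between -0.02 and 0.02 m and z of caddy3_bail in the frame of hook3 between -0.008 and 0.008 m)) and ((x of knife1 in the frame of slot1 between -0.01 and 0.006 m and y of knife1 in the frame of slot1 between -0.012 and 0.012 m and z of knife1 in the frame of slot1 between -0.008 and 0.008 m) or (x of knife1 in the frame of slot2 between -0.01 and 0.006 m and y of knife1 in the frame of slot2 between -0.012 and 0.012 m and z of knife1 in the frame of slot2 between -0.008 and 0.008 m) or (x of knife1 in the frame of slot3 between -0.01 and 0.006 m and y of knife1 in the frame of slot3 between -0.012 and 0.012 m and z of knife1 in the frame of slot3 between -0.008 and 0.008 m)) and angle between the x axis of each of knife1, knife2, knife3 and the x axis of tool_block, either way round below 0.2 rad and ((x of knife2 in the frame of slot1 between -0.01 and 0.006 m and y of knife2 in the frame of slot1 between -0.012 and 0.012 m and z of knife2 in the frame of slot1 between -0.008 and 0.008 m) or (x of knife2 in the frame of slot2 between -0.01 and 0.006 m and y of knife2 in the frame of slot2 between -0.012 and 0.012 m and z of knife2 in the frame of slot2 between -0.008 and 0.008 m) or (x of knife2 in the frame of slot3 between -0.01 and 0.006 m and y of knife2 in the frame of slot3 between -0.012 and 0.012 m and z of knife2 in the frame of slot3 between -0.008 and 0.008 m)) and ((x of knife3 in the frame of slot1 between -0.01 and 0.006 m and y of knife3 in the frame of slot1 between -0.012 and 0.012 m and z of knife3 in the frame of slot1 between -0.008 and 0.008 m) or (x of knife3 in the frame of slot2 between -0.01 and 0.006 m and y of knife3 in the frame of slot2 between -0.012 and 0.012 m and z of knife3 in the frame of slot2 between -0.008 and 0.008 m) or (x of knife3 in the frame of slot3 between -0.01 and 0.006 m and y of knife3 in the frame of slot3 between -0.012 and 0.012 m and z of knife3 in the frame of slot3 between -0.008 and 0.008 m))); the robot touches nothing.
It fails at once if one of the parts or tools laid out (receptacle, cover plate, connector, switch box, tape roll, screwdriver) is moved more than 50 mm (distance of any of receptacle, cover_plate, connector, switch_box, tape_roll, screwdriver from where it was at the start of the episode above 0.05 m).
Of caddy1, caddy2, caddy3 only 2 to 3 are there at a start; the rules pass over those that are not, and their reading is None.
Of knife1, knife2, knife3 only 2 to 3 are there at a start; the rules pass over those that are not, and their reading is None.
At some moment in a run one of caddy1, caddy2, caddy3, knife1, knife2, knife3 may be knocked a few centimetres aside while the robot is not near it.
It also fails if it takes over 210 s, if anything falls off the work surface, if the arm or the gripper's body presses on something with over 40 N, if the wrist force passes 120 N, or if a joint passes its speed limit or range.

## Working session

There is one attempt and no reset: what is moved stays moved. The work goes in short steps, Python scripts to look and compute and a shell command to move; the robot and the scene stay as the last step left them, time stands still between calls to the robot, and variables do not carry over. Pictures are saved under pics/ and viewed, at most 14 in all, crops included, and the job is handed in when it is done.

```bash
ls; mkdir -p pics
python3 - <<'E'
from workcell import robot
import cv2,numpy as np
print(robot.get_obs())
for n in ("scene","side","wrist"):
    im=robot.capture(n); cv2.imwrite(f"pics/{n}0.png",im); c=robot.calibration(n); print(n,c)
E
```

```text
pics
{'clock': 0.0, 'qpos': array([-1.20102167e+00,  3.14225566e-01, -4.80540812e-02,  1.21017069e+00,
       -2.72675248e-06,  1.57082949e+00]), 'joint_velocities': array([ 0.00279969, -0.00053287,  0.00012042, -0.00100359, -0.00042112,
        0.00018659]), 'joint_efforts': array([-1.94487834e-04, -5.39588070e+01,  3.39748728e+01,  1.93057896e-02,
        4.18213142e-05,  8.08200014e-07]), 'tool_pos': array([ 0.21664279, -0.55893072,  0.23044577]), 'ee_rot': array([ 9.82959681e-01,  1.83819424e-01, -1.53386401e-04, -8.12655396e-04]), 'contact_force': array([ 1.07797878,  0.24199662, -0.26838607]), 'torque': array([0.04745365, 0.02585758, 0.04269112]), 'grasp_force': 0.0, 'gripper_width': 0.08571240390720533}
scene {'camera_matrix': array([[523.75078469,   0.        , 327.28239788],
       [  0.        , 523.75078469, 246.14169045],
       [  0.        ,   0.        ,   1.        ]]), 'R': array([[ 0.35934552,  0.93319141, -0.00495827],
       [ 0.755589  , -0.29406587, -0.58532942],
       [-0.54768245,  0.20658909, -0.81078042]]), 't': array([-0.1450127 , -0.34177347,  1.78590267])}
side {'camera_matrix': array([[542.91823878,   0.        , 319.28859605],
       [  0.        , 542.91823878, 229.95414497],
       [  0.        ,   0.        ,   1.        ]]), 'R': array([[ 0.97875499, -0.20484929, -0.00868521],
       [-0.11337704, -0.50544082, -0.85538016],
       [ 0.17083416,  0.83819231, -0.51792793]]), 't': array([-0.53390045,  0.1503391 ,  1.30190523])}
wrist {'camera_matrix': array([[371.64829954,   0.        , 318.61428433],
       [  0.        , 371.64829954, 238.72645275],
       [  0.        ,   0.        ,   1.        ]]), 'R': array([[ 0.36040722, -0.93279425, -0.00123223],
       [-0.89500213, -0.34617695,  0.28130536],
       [-0.26282659, -0.10028163, -0.95961752]]), 't': array([-0.59940793, -0.03547896,  0.37876971])}
```

View pics/scene0.png

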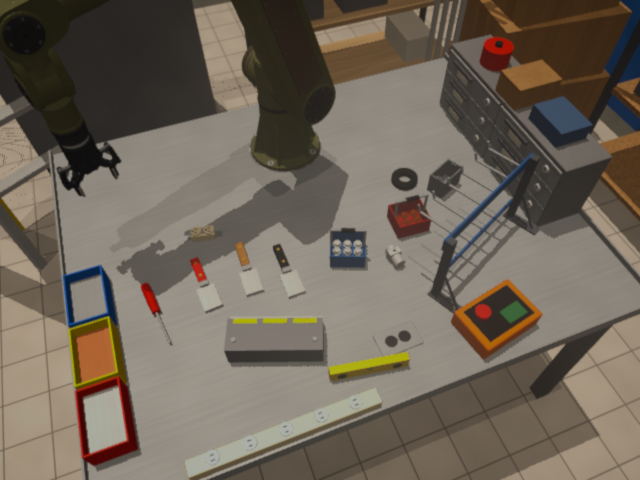

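View pics/side0.png

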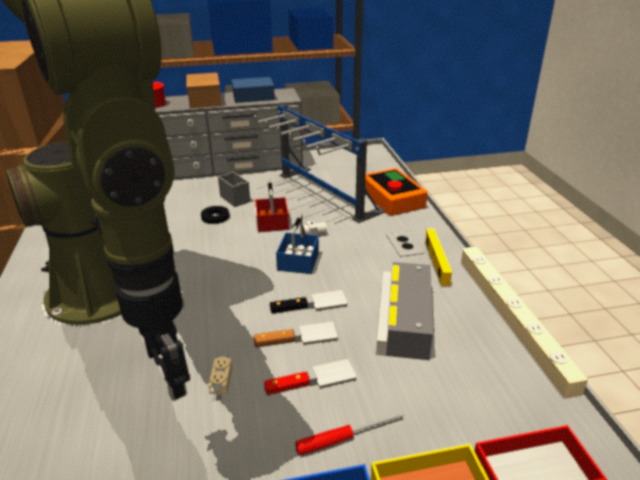

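The scene picture shows blue and red caddies at about (348,250) and (410,218). Three knives have handles at (199,271) red, (243,255) brown and (281,257) black. The block is at (275,340) and the rack runs from (445,265) to (525,190). The side view agrees, and there is no green caddy. Rough positions next.

```bash
cat > h.py <<'E'
import cv2,numpy as np
from workcell import robot
from scipy.spatial.transform import Rotation as Ro
def ray(n,uv,c=None):
    c=c or robot.calibration(n); K=c["camera_matrix"]
    x=(uv[0]-K[0,2])/K[0,0]; y=(uv[1]-K[1,2])/K[1,1]
    if n=="wrist":
        r=np.hypot(x,y)+1e-12; d=np.array([x/r*np.sin(r),y/r*np.sin(r),np.cos(r)])
    else: d=np.array([x,y,1.])
    R=np.array(c["R"]); return -R.T@c["t"], R.T@(d/np.linalg.norm(d))
def onz(n,uv,z,c=None):
    o,d=ray(n,uv,c); return o+d*(z-o[2])/d[2]
def tri(rs):
    A=np.zeros((3,3));b=np.zeros(3)
    for o,d in rs:
        P=np.eye(3)-np.outer(d,d);A+=P;b+=P@o
    X=np.linalg.solve(A,b); return X,[np.linalg.norm((np.eye(3)-np.outer(d,d))@(X-o))*1000 for o,d in rs]
def proj(n,X,c=None):
    c=c or robot.calibration(n);K=c["camera_matrix"];p=c["R"]@np.array(X)+c["t"]
    if n=="wrist":
        r=np.hypot(p[0],p[1]);th=np.arctan2(r,p[2]);p=np.array([p[0]/r*th,p[1]/r*th,1])
    return (K@(p/p[2]))[:2]
def move(target,yaw=None):
    """print tool-frame shift (mm) and turn from current pose to target TCP; yaw: desired world direction of tool y (rad), tool down"""
    o=robot.get_obs();R=Ro.from_quat(o["ee_rot"]);print("shift tool",np.round(1000*R.inv().apply(np.array(target)-o["tool_pos"]),1))
    if yaw is not None:
        for k in (0,np.pi):
            y=np.array([np.cos(yaw+k),np.sin(yaw+k),0]);z=np.array([0,0,-1.]);x=np.cross(y,z)
            print("turn",np.round((R.inv()*Ro.from_matrix(np.c_[x,y,z])).as_rotvec(),3))
E
python3 - <<'E'
from h import *
np.set_printoptions(precision=3,suppress=True)
for k,uv,z in [("red h",(199,271),.02),("red b",(209,299),.01),("brn h",(243,255),.02),("brn b",(251,284),.01),("blk h",(281,257),.02),("blk b",(292,284),.01),
 ("blk TL",(229,318),.071),("blk TR",(323,318),.071),("stripe",(245,321),.071),("str2",(275,320),.071),("str3",(304,320),.071),
 ("blue",(348,250),.05),("red",(410,218),.05),("railL",(448,240),.2475),("railR",(533,160),.2475),("recept",(202,232),.03),("driver",(157,310),.01),("conn",(395,255),.02),("tape",(404,178),.02),("box",(445,178),.05),("plate",(398,340),.0)]:
    print(k,onz("scene",uv,z))
o=robot.get_obs();R=Ro.from_quat(o["ee_rot"]).as_matrix();print(R)
c=robot.calibration("wrist");C=-c["R"].T@c["t"];print("cam in tool",R.T@(C-o["tool_pos"]),"axis",R.T@c["R"][2])
E
```

```text
red h [ 0.409 -0.387  0.02 ]
red b [ 0.502 -0.382  0.01 ]
brn h [ 0.401 -0.257  0.02 ]
brn b [ 0.497 -0.262  0.01 ]
blk h [ 0.447 -0.158  0.02 ]
blk b [ 0.538 -0.156  0.01 ]
blk TL [ 0.613 -0.346  0.071]
blk TR [ 0.698 -0.125  0.071]
stripe [ 0.635 -0.31   0.071]
str2 [ 0.66  -0.239  0.071]
str3 [ 0.686 -0.171  0.071]
blue [0.513 0.02  0.05 ]
red [0.473 0.233 0.05 ]
railL [0.7   0.194 0.248]
railR [0.548 0.533 0.248]
recept [ 0.286 -0.347  0.03 ]
driver [ 0.484 -0.521  0.01 ]
conn [0.559 0.147 0.02 ]
tape [0.298 0.303 0.02 ]
box [0.369 0.406 0.05 ]
plate [0.793 0.047 0.   ]
[[ 0.932  0.361 -0.   ]
 [ 0.361 -0.932  0.001]
 [-0.    -0.001 -1.   ]]
cam in tool [ 0.072  0.    -0.142] axis [-0.281 -0.     0.96 ]
```

Run:
```python
import cv2
s=cv2.imread("pics/scene0.png")
a=cv2.resize(s[225:375,180:345],None,fx=2.4,fy=2.4,interpolation=cv2.INTER_CUBIC)
b=cv2.resize(s[145:310,325:560],None,fx=3.4,fy=3.4,interpolation=cv2.INTER_CUBIC)
cv2.imwrite("pics/cropr.png",b)
```

```text
(no output)
```

View pics/cropr.png

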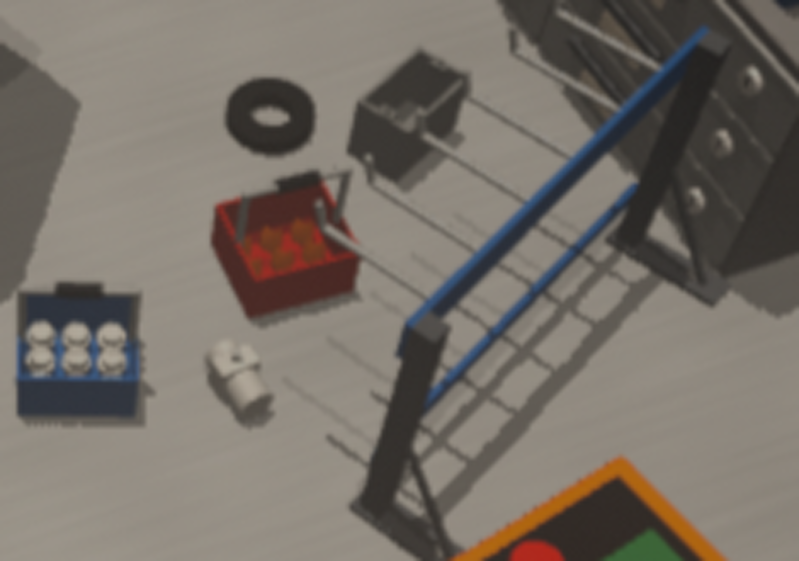

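The crop shows both bails with black sleeves, blue at crop (80,290) and red at crop (298,182). The rack is yawed about 24° with its prongs pointing toward the robot. Now closer wrist views of the knives and block.

```bash
python3 -m inch '53 -26 -10 0 0 0 0;53 -26 -10 0 0 0 0;53 -26 -10 0 0 0 0;53 -26 -10 0 0 0 0;53 -26 -10 0 0 0 0;53 -26 -10 0 0 0 0;53 -26 -10 0 0 0 0;0 0 0 0 0 .184 0;0 0 0 0 0 .184 0;0 0 0 0 0 0 0;0 0 0 0 0 0 0'
cat > snap.py <<'E'
import sys,pickle;from h import *
n=sys.argv[1]; c=robot.calibration("wrist"); im=robot.capture("wrist")
cv2.imwrite(f"pics/{n}.png",im); pickle.dump(c,open(f"{n}.pkl","wb")); o=robot.get_obs();print(o["clock"],o["tool_pos"])
E
python3 snap.py w1
```

```text
clock: 1.52
tool_pos: [0.4968, -0.2558, 0.3011]
ee_rot: [1.0, 0.002, -0.0, -0.0]
contact_force: [0.1, 0.1, -0.4]
gripper_width: 0.0849
grasp_force: 0.0
1.575 [ 0.49678426 -0.2558237   0.30117365]
```

View pics/w1.png

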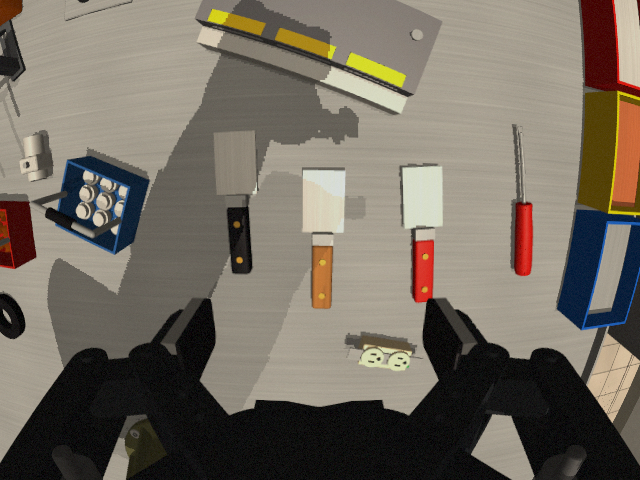

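The wrist view shows the black handle at (240,240), brown at (322,275) and red at (424,270), blades up. The stripes are at (236,23), (307,44) and (375,69). I'll take a second view for triangulation.

```bash
python3 -m inch '30 -60 0 0 0 0 0;30 -60 0 0 0 0 0;0 0 0 0 0 0 0;0 0 0 0 0 0 0' >/dev/null
python3 snap.py w2
cat > m.py <<'E'
import pickle,sys;from h import *
np.set_printoptions(precision=4,suppress=True)
HSV={"red":((172,120,60),(180,255,255)),"brown":((8,120,90),(17,255,255)),"yel":((22,120,60),(34,255,255))}
def blobs(n,col,amin=150,x=(0,640),y=(0,480)):
    h=cv2.cvtColor(cv2.imread(f"pics/{n}.png"),cv2.COLOR_BGR2HSV)
    m=cv2.inRange(h,*HSV[col])
    if col=="red": m|=cv2.inRange(h,(0,170,60),(5,255,255))
    m[:, :x[0]]=0;m[:,x[1]:]=0;m[:y[0]]=0;m[y[1]:]=0
    m=cv2.morphologyEx(m,cv2.MORPH_CLOSE,np.ones((7,7)))
    cs,_=cv2.findContours(m,0,2)
    return [(cv2.minAreaRect(c),cv2.contourArea(c)) for c in cs if cv2.contourArea(c)>amin]
E
python3 - <<'E'
from m import *
for n in("w1","w2"):
    for c in HSV:
        print(n,c,[tuple(np.round((*r[0],*r[1],r[2],a))) for r,a in blobs(n,c)])
E
```

```text
2.125 [ 0.55231366 -0.14447899  0.30128715]
w1 red [(np.float64(423.0), np.float64(270.0), np.float64(20.0), np.float64(62.0), np.float64(0.0), np.float64(1132.0)), (np.float64(523.0), np.float64(239.0), np.float64(17.0), np.float64(73.0), np.float64(1.0), np.float64(1124.0)), (np.float64(18.0), np.float64(234.0), np.float64(67.0), np.float64(35.0), np.float64(90.0), np.float64(1833.0)), (np.float64(610.0), np.float64(48.0), np.float64(99.0), np.float64(54.0), np.float64(87.0), np.float64(3068.0))]
w1 brown [(np.float64(322.0), np.float64(277.0), np.float64(62.0), np.float64(20.0), np.float64(90.0), np.float64(1150.0)), (np.float64(4.0), np.float64(231.0), np.float64(40.0), np.float64(9.0), np.float64(90.0), np.float64(242.0)), (np.float64(628.0), np.float64(154.0), np.float64(27.0), np.float64(106.0), np.float64(4.0), np.float64(2264.0)), (np.float64(10.0), np.float64(12.0), np.float64(25.0), np.float64(20.0), np.float64(90.0), np.float64(293.0))]
w1 yel [(np.float64(608.0), np.float64(153.0), np.float64(124.0), np.float64(61.0), np.float64(90.0), np.float64(4275.0)), (np.float64(37
[... 995 characters left out ...]
loat64(887.0)), (np.float64(54.0), np.float64(268.0), np.float64(44.0), np.float64(26.0), np.float64(81.0), np.float64(815.0)), (np.float64(28.0), np.float64(29.0), np.float64(42.0), np.float64(90.0), np.float64(59.0), np.float64(2172.0))]
w2 yel [(np.float64(630.0), np.float64(194.0), np.float64(106.0), np.float64(19.0), np.float64(90.0), np.float64(1206.0)), (np.float64(478.0), np.float64(130.0), np.float64(53.0), np.float64(13.0), np.float64(27.0), np.float64(626.0)), (np.float64(416.0), np.float64(100.0), np.float64(59.0), np.float64(14.0), np.float64(24.0), np.float64(726.0)), (np.float64(347.0), np.float64(71.0), np.float64(61.0), np.float64(14.0), np.float64(21.0), np.float64(770.0))]
```

View pics/w2.png

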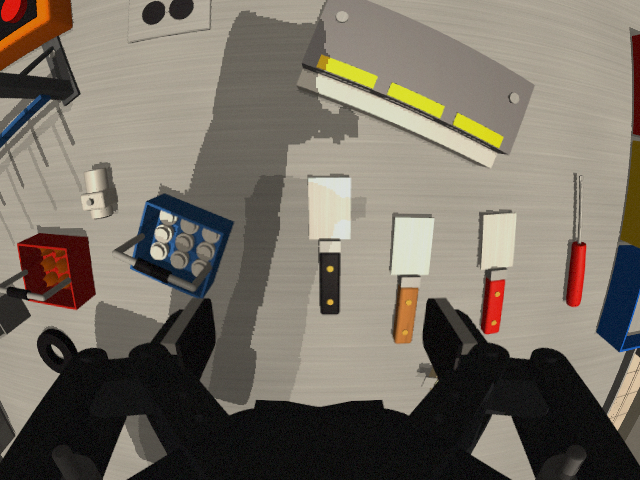

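View 2 shows the handles at black (330,282), brown (406,315) and red (492,306). The blue bail sleeve is at (152,273), the red bail sleeve at (20,293), and the stripes are at (347,71), (416,100) and (478,130).

Run:
```python
from m import *
c1=pickle.load(open("w1.pkl","rb"));c2=pickle.load(open("w2.pkl","rb"))
def T(a,b,l): 
    X,e=tri([ray("wrist",a,c1),ray("wrist",b,c2)]);print(l,X,np.round(e,1));return X
def near(n,c,p): return min(blobs(n,c),key=lambda b:np.hypot(b[0][0][0]-p[0],b[0][0][1]-p[1]))[0][0]
S=[T(near("w1","yel",p),near("w2","yel",q),"stripe") for p,q in [((376,69),(478,130)),((305,43),(416,100)),((236,21),(347,71))]]
d=S[2]-S[0];print("face dir yaw",np.degrees(np.arctan2(d[1],d[0])),np.linalg.norm(d[:2]))
T(near("w1","red",(423,270)),near("w2","red",(492,306)),"red hnd")
T(near("w1","brown",(322,277)),near("w2","brown",(406,315)),"brn hnd")
T((237,226),(331,268),"blk riv");T((242,263),(329,302),"blk riv2");T((323,262),(408,302),"brn riv");T((321,296),(404,330),"brn riv2")
T((73,222),(151,272),"blue sleeve")
# knives by plane casts in both views: rear end middle (z .02) & blade tip middle (z .0115)
for l,a,b,ta,tb in [("red",(424,301),(490,333),(421,165),(499,213)),("brn",(321,307),(402,342),(324,168),(413,215)),("blk",(242,273),(330,314),(235,131),(329,177))]:
    for c,e,t in((c1,a,ta),(c2,b,tb)):
        E_=onz("wrist",e,.02,c);t_=onz("wrist",t,.0115,c);v=t_-E_;print(l,E_[:2],t_[:2],"len",np.hypot(*v[:2]),"yaw",np.degrees(np.arctan2(v[1],v[0])))
for q in [((55,213),(134,264)),((90,236),(168,281))]: T(*q,"blue sl ends")
```

```text
stripe [ 0.6346 -0.312   0.0687] [0. 0.]
stripe [ 0.6612 -0.2419  0.0686] [0.1 0.1]
stripe [ 0.6875 -0.1715  0.0692] [0.1 0.1]
face dir yaw 69.3526788785925 0.15009011223539664
red hnd [ 0.3993 -0.3897  0.0098] [0.9 0.9]
brn hnd [ 0.393  -0.2602  0.0142] [0.2 0.2]
blk riv [ 0.4612 -0.1588  0.0189] [1.5 1.5]
blk riv2 [ 0.4066 -0.1578  0.0005] [0.7 0.7]
brn riv [ 0.4128 -0.2612  0.0142] [0.3 0.3]
brn riv2 [ 0.3681 -0.2597  0.0134] [1.4 1.4]
blue sleeve [0.4742 0.0521 0.0615] [3.6 3.6]
red [ 0.3608 -0.3929] [ 0.5337 -0.3771] len 0.17361941754631158 yaw 5.21811230041352
red [ 0.3604 -0.3892] [ 0.5328 -0.3767] len 0.17280298775677158 yaw 4.124760577895402
brn [ 0.3542 -0.2592] [ 0.5276 -0.2618] len 0.17335494051504263 yaw -0.8669256078496337
brn [ 0.3545 -0.2575] [ 0.528  -0.2589] len 0.17351197911840197 yaw -0.44168648681999617
blk [ 0.3999 -0.1609] [ 0.5724 -0.1581] len 0.17257882088327411 yaw 0.9373699367128177
blk [ 0.3997 -0.159 ] [ 0.5727 -0.1561] len 0.1729715887779844 yaw 0.9495517886129189
blue sl ends [0.4915 0.0619 0.0833] [3. 3.]
blue sl ends [0.4506 0.0443 0.0363] [1.5 1.5]
```

The knives and block measure consistently, with stripe spacing 150 mm, height about 70 mm and knife length 174 mm. Black knife goes first.

```bash
python3 -m inch '-18.3 2.9 48.2 0 0 0 0;-18.3 2.9 48.2 0 0 0 0;-18.3 2.9 48.2 0 0 0 0;-18.3 2.9 48.2 0 0 0 0;-18.3 2.9 48.2 0 0 0 .3;0 0 0 0 0 -.016 .4;0 0 30 0 0 0 .4;0 0 26 0 0 0 .4;0 0 0 0 0 0 .4'; python3 -m inch '0 0 0 0 0 0 1;0 0 0 0 0 0 1;0 0 0 0 0 0 1;0 0 0 0 0 0 1;0 0 0 0 0 0 1' 40
python3 - <<'E'
from m import *
u=np.array([np.cos(np.radians(-20.65)),np.sin(np.radians(-20.65))])
for i,s in enumerate([(.6346,-.312),(.6612,-.2419),(.6875,-.1715)]): print(i+1,"home origin",s-.058*u,"entry",s-.150*u)
E
```

```text
clock: 3.25
tool_pos: [0.4619, -0.1591, 0.005]
ee_rot: [1.0, 0.009, -0.0, -0.0]
contact_force: [-0.4, -0.1, 0.6]
gripper_width: 0.0514
grasp_force: 0.0
clock: 3.88
tool_pos: [0.4633, -0.1591, 0.0064]
ee_rot: [1.0, 0.009, 0.002, 0.001]
contact_force: [-1.0, -0.8, 6.1]
gripper_width: 0.024
grasp_force: 39.9
1 home origin [ 0.5803 -0.2915] entry [ 0.4942 -0.2591]
2 home origin [ 0.6069 -0.2214] entry [ 0.5208 -0.189 ]
3 home origin [ 0.6332 -0.151 ] entry [ 0.5471 -0.1186]
```

```bash
python3 -m inch '0 0 -23 0 0 0 1;0 0 -23 0 0 0 1;33 -11.5 0 0 0 0 1;33 -11.5 0 0 0 0 1;33 -11.5 0 0 0 0 1;0 0 0 0 0 .188 1;0 0 0 0 0 .188 1;0 0 0 0 0 0 1;0 0 0 0 0 0 1'; python3 snap.py w3
```

```text
clock: 5.0
tool_pos: [0.549, -0.1577, 0.0511]
ee_rot: [0.989, -0.148, 0.002, -0.016]
contact_force: [0.2, -0.4, -2.0]
gripper_width: 0.024
grasp_force: 40.0
5.05 [ 0.5490447  -0.15736943  0.0508963 ]
```

View pics/w3.png

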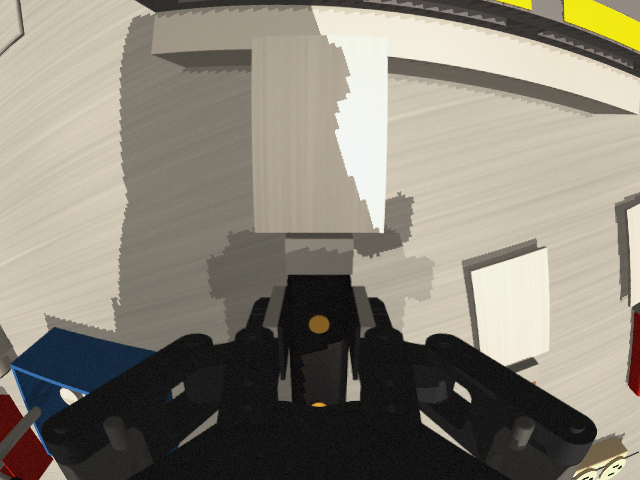

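The wrist view shows the knife straight in the fingers, its blade tip short of the ledge. The pose is off from what I commanded, so I'll check settling.

```bash
python3 -m inch '0 0 0 0 0 0 1;0 0 0 0 0 0 1';python3 - <<'E'
from h import *
print(robot.get_obs()["qpos"]);move([.5597,-.1234,.051],np.radians(-20.65+90))
E
```

```text
clock: 5.3
tool_pos: [0.5488, -0.157, 0.0504]
ee_rot: [0.989, -0.148, 0.002, -0.016]
contact_force: [-0.6, 0.3, -1.6]
gripper_width: 0.0239
grasp_force: 40.0
[-0.2975392   0.39529813 -0.3704663   0.80599827  0.03265163  3.14059027]
shift tool [  0.6 -35.3   0.6]
turn [-3.000e-03 -5.000e-02 -3.077e+00]
turn [-0.033  0.002  0.064]
```

Joint 6 is at its range end (tool yaw = q1 − q6 + 180°). I'll set the knife down, flip the tool half a turn, and regrasp.

```bash
python3 -m inch '-40 0 0 -.033 0 0 1;0 0 20 0 0 0 1;0 0 25 0 0 0 1;0 0 0 0 0 0 1;0 0 0 0 0 0 .3;0 0 0 0 0 0 .3;0 0 -50 0 0 0 .3;0 0 -50 0 0 0 .3;0 0 0 0 0 0 .3' ; python3 -m inch '0 0 0 0 0 -.187 .3;0 0 0 0 0 -.187 .3;0 0 0 0 0 -.187 .3;0 0 0 0 0 -.187 .3;0 0 0 0 0 -.187 .3;0 0 0 0 0 -.187 .3;0 0 0 0 0 -.187 .3;0 0 0 0 0 -.187 .3;0 0 0 0 0 -.187 .3;0 0 0 0 0 -.187 .3'; python3 -m inch '0 0 0 0 0 -.187 .3;0 0 0 0 0 -.187 .3;0 0 0 0 0 -.187 .3;0 0 0 0 0 -.187 .3;0 0 0 0 0 -.187 .3;0 0 0 0 0 -.187 .3;0 0 0 0 0 -.15 .3;0 0 0 0 0 0 .3'; python3 snap.py w4
python3 - <<'E'
from h import *
print(robot.get_obs()["qpos"]);move([.51,-.145,.0505],np.radians(-17+90))
E
```

```text
clock: 6.42
tool_pos: [0.5125, -0.1521, 0.1098]
ee_rot: [0.99, -0.144, 0.004, -0.002]
contact_force: [0.3, -0.2, 0.1]
gripper_width: 0.0596
grasp_force: 0.0
clock: 7.68
tool_pos: [0.5084, -0.1508, 0.1045]
ee_rot: [0.702, 0.713, 0.001, -0.002]
contact_force: [0.3, 0.2, -0.9]
gripper_width: 0.0596
grasp_force: 0.0
clock: 8.68
tool_pos: [0.5085, -0.1509, 0.1047]
ee_rot: [0.145, 0.989, 0.002, -0.001]
contact_force: [0.1, 0.2, -0.7]
gripper_width: 0.0597
grasp_force: 0.0
8.725 [ 0.5085018  -0.15086414  0.10475937]
[-0.29108744  0.27242544 -0.40526754  0.89499668  0.00428943  0.00101952]
shift tool [ 0.2  5.8 54.3]
turn [ 0.004 -0.002  0.005]
turn [ 3.000e-03  7.000e-03 -3.137e+00]
```

View pics/w4.png

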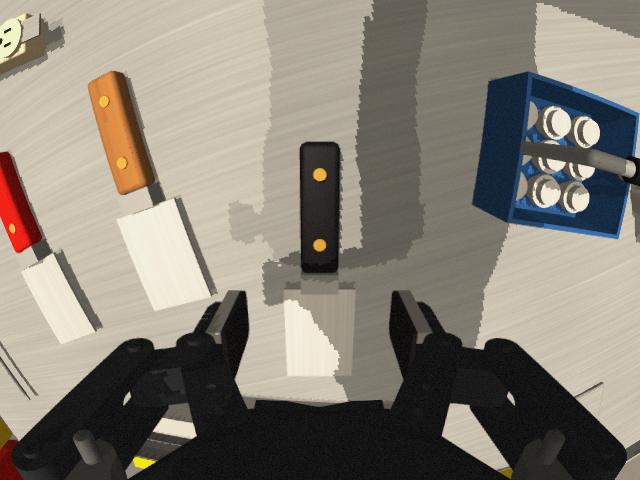

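The black knife lies aligned, handle from (320,143) to (320,272). I'll compute the grasp shift.

Run:
```python
from m import *
c=pickle.load(open("w4.pkl","rb"))
a=onz("wrist",(320,143),.018,c);b=onz("wrist",(320,272),.018,c);print(a,b,np.linalg.norm(a-b))
o=robot.get_obs();v=(b-a)/np.linalg.norm(b-a);org=(a+b)/2;print("origin",org,np.degrees(np.arctan2(v[1],v[0])));t=org+.010*v;t[2]=.005;move(t)
```

```text
[ 0.4466 -0.1311  0.018 ] [ 0.5267 -0.1551  0.018 ] 0.0836536887891904
origin [ 0.4867 -0.1431  0.018 ] -16.681887098249884
shift tool [13.   0.8 99.8]
```

```bash
python3 -m inch '5 1 50 0 0 0 .4;0 0 49 0 0 0 .4;0 0 0 0 0 0 .4;0 0 0 0 0 0 1;0 0 0 0 0 0 1;0 0 0 0 0 0 1;0 0 0 0 0 0 1;0 0 0 0 0 0 1' 40; python3 -m inch '0 0 -22 0 0 0 1;0 0 -22 0 0 0 1;0 0 0 0 0 0 1;0 0 0 0 0 0 1';python3 - <<'E'
from h import *
u=np.array([.9357,-.3526]);e=np.array([.6875,-.1715])-.150*u+.010*u
move([*e,.050],np.radians(-20.65+90))
E
```

```text
clock: 9.72
tool_pos: [0.5064, -0.1488, 0.0085]
ee_rot: [0.144, 0.99, 0.002, 0.002]
contact_force: [-0.2, -0.3, 7.0]
gripper_width: 0.0239
grasp_force: 40.6
clock: 10.22
tool_pos: [0.5043, -0.1484, 0.0501]
ee_rot: [0.144, 0.99, 0.002, -0.0]
contact_force: [-0.8, 0.2, -1.4]
gripper_width: 0.0239
grasp_force: 39.7
shift tool [-42.5  40.    0.3]
turn [ 0.004 -0.001  0.071]
turn [ 2.000e-03  6.000e-03 -3.071e+00]
```

```bash
python3 -m inch '-21 20 -2 0 0 0 1;-21.5 20 -2 0 0 0 1;0 0 0 0 0 .071 1;0 0 0 0 0 0 1;0 0 0 0 0 0 1'; python3 snap.py w5;python3 - <<'E'
from h import *
u=np.array([.9357,-.3526]);e=np.array([.6875,-.1715])-.150*u+.010*u
move([*e,.053],np.radians(-20.65+90))
im=cv2.imread("pics/w5.png");s=robot.capture("side");cv2.imwrite("pics/s5.png",s)
cv2.imwrite("pics/c5.png",np.hstack([cv2.resize(im,(400,300)),cv2.resize(s[220:370,280:480],(400,300),interpolation=cv2.INTER_CUBIC)]))
E
```

```text
clock: 10.85
tool_pos: [0.5557, -0.1222, 0.0537]
ee_rot: [0.179, 0.984, 0.002, -0.001]
contact_force: [-0.0, -0.2, -0.8]
gripper_width: 0.0237
grasp_force: 39.7
10.9 [ 0.55583993 -0.12225863  0.05392223]
shift tool [-0.6  0.3  0.9]
turn [ 0.004 -0.002  0.001]
turn [ 0.004  0.006 -3.141]
```

View pics/c5.png

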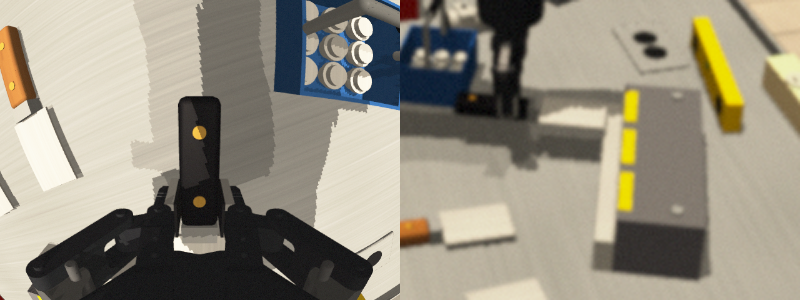

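The knife is lined up with slot 3 in both views. I'll insert it in steps and watch the force.

```bash
python3 -m inch '-15 0 0 0 0 0 1;-15 0 0 0 0 0 1;-15 0 0 0 0 0 1;0 0 0 0 0 0 1'; python3 -m inch '-13 0 0 0 0 0 1;-13 0 0 0 0 0 1;-13 0 0 0 0 0 1;0 0 0 0 0 0 1'
```

```text
clock: 11.45
tool_pos: [0.6005, -0.1389, 0.0545]
ee_rot: [0.179, 0.984, 0.002, 0.001]
contact_force: [0.3, 0.9, -1.9]
gripper_width: 0.0237
grasp_force: 39.7
clock: 11.95
tool_pos: [0.6365, -0.1523, 0.0544]
ee_rot: [0.179, 0.984, 0.002, 0.0]
contact_force: [0.1, 0.7, -1.1]
gripper_width: 0.0241
grasp_force: 39.7
```

```bash
python3 -m inch '-4 0 0 0 0 0 1;-4 0 0 0 0 0 1;0 0 0 0 0 0 1'; python3 -m inch '-3 0 0 0 0 0 1;-3 0 0 0 0 0 1;0 0 0 0 0 0 1'
```

```text
clock: 12.32
tool_pos: [0.6429, -0.1547, 0.0544]
ee_rot: [0.179, 0.984, 0.002, -0.0]
contact_force: [0.1, 0.1, -1.2]
gripper_width: 0.0238
grasp_force: 39.7
clock: 12.7
tool_pos: [0.6451, -0.1556, 0.0538]
ee_rot: [0.179, 0.984, 0.003, -0.003]
contact_force: [-9.6, 3.1, 5.3]
gripper_width: 0.024
grasp_force: 40.4
```

Home contact. Lower, release, rise.

```bash
python3 -m inch '1 0 3 0 0 0 1;0 0 0 0 0 0 1;0 0 0 0 0 0 .45;0 0 0 0 0 0 .45;0 0 -40 0 0 0 .45;0 0 -60 0 0 0 .3;0 0 -40 0 0 0 .3;0 0 0 0 0 0 .3'; python3 snap.py w6
python3 - <<'E'
from m import *
print([tuple(np.round((*r[0],*r[1],r[2],a))) for r,a in blobs("w6","brown")])
move([.4135,-.259,.150],np.radians(90-.6))
E
```

```text
clock: 13.7
tool_pos: [0.6504, -0.1578, 0.1964]
ee_rot: [0.179, 0.984, 0.002, 0.004]
contact_force: [0.1, -0.2, -1.1]
gripper_width: 0.06
grasp_force: 0.0
13.75 [ 0.64895841 -0.15747651  0.19363688]
[(np.float64(633.0), np.float64(257.0), np.float64(82.0), np.float64(11.0), np.float64(90.0), np.float64(408.0)), (np.float64(125.0), np.float64(20.0), np.float64(49.0), np.float64(24.0), np.float64(74.0), np.float64(974.0))]
shift tool [ 184.7 -178.2   42.2]
turn [ 0.004  0.004 -0.35 ]
turn [ 0.006 -0.006  2.792]
```

View pics/w6.png

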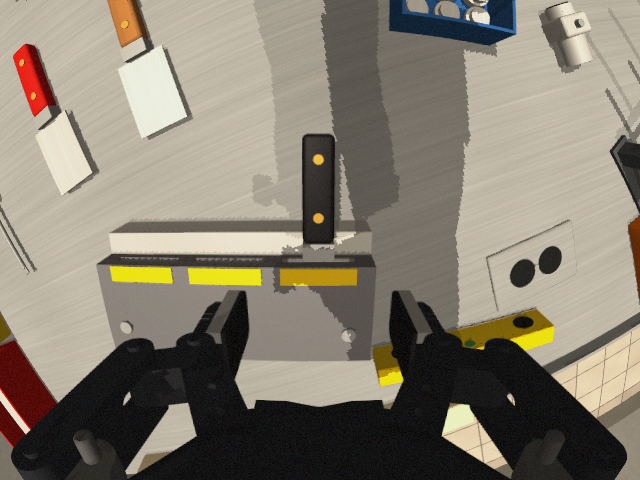

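The black knife is fully home in slot 3, handle (318,135)-(318,243) against the face. Now brown.

```bash
python3 -m inch '37 -35.6 8.5 0 0 0 .3;37 -35.6 8.5 0 0 0 .3;37 -35.6 8.5 0 0 0 .3;37 -35.6 8.5 0 0 0 .3;37 -35.6 8.5 0 0 0 .3;0 0 0 0 0 -.175 .3;0 0 0 0 0 -.175 .3;0 0 0 0 0 0 .3;0 0 0 0 0 0 .3'; python3 snap.py w7
cat > kn.py <<'E'
from m import *
n,col,px,py=sys.argv[1],sys.argv[2],float(sys.argv[3]),float(sys.argv[4])
c=pickle.load(open(n+".pkl","rb"))
r=min(blobs(n,col),key=lambda b:np.hypot(b[0][0][0]-px,b[0][0][1]-py))[0]
b=cv2.boxPoints(r);L=[np.linalg.norm(b[i]-b[(i+1)%4]) for i in range(4)]
i=int(np.argmin(L[:2]));e1=(b[i]+b[(i+1)%4])/2;e2=(b[(i+2)%4]+b[(i+3)%4])/2
P=sorted([onz("wrist",e,.018,c) for e in(e1,e2)],key=lambda p:p[0])
v=(P[1]-P[0]);L=np.linalg.norm(v);v/=L;yaw=np.arctan2(v[1],v[0]);print("len",L,"rear",P[0],"front",P[1],"yaw",np.degrees(yaw),r)
t=P[0]+.060*v;t[2]=.006;move(t,yaw+np.pi/2)
E
python3 kn.py w7 brown 320 200
```

```text
clock: 14.88
tool_pos: [0.4111, -0.2579, 0.1476]
ee_rot: [0.006, 1.0, 0.002, -0.0]
contact_force: [0.5, -0.8, 0.3]
gripper_width: 0.0597
grasp_force: 0.0
14.925 [ 0.41126147 -0.25791293  0.14779018]
len 0.08479015361749916 rear [ 0.3503 -0.2595  0.018 ] front [ 0.4351 -0.2609  0.018 ] yaw -0.9453340377798398 ((314.5, 202.5), (111.0, 33.0), 90.0)
shift tool [  0.8  -3.3 141.8]
turn [ 0.005 -0.001  0.004]
turn [ 0.001  0.008 -3.137]
```

```bash
python3 -m inch '1 -2.5 50 0 0 0 .4;0 0 50 0 0 0 .4;0 0 40 0 0 0 .4;0 0 0 0 0 0 .4;0 0 0 0 0 0 1;0 0 0 0 0 0 1;0 0 0 0 0 0 1;0 0 0 0 0 0 1;0 0 0 0 0 0 1' 40; python3 -m inch '0 0 -22 0 0 0 1;0 0 -24 0 0 0 1;0 0 0 0 0 0 1;0 0 0 0 0 0 1';python3 - <<'E'
from h import *
u=np.array([.9357,-.3526]);e=np.array([.6612,-.2419])-.150*u+.010*u
move([*e,.053],np.radians(-20.65+90))
E
```

```text
clock: 16.05
tool_pos: [0.4121, -0.2611, 0.0102]
ee_rot: [0.005, 1.0, 0.001, 0.002]
contact_force: [-0.3, 0.4, 8.2]
gripper_width: 0.0235
grasp_force: 40.5
clock: 16.55
tool_pos: [0.4103, -0.2602, 0.054]
ee_rot: [0.005, 1.0, 0.002, 0.0]
contact_force: [-0.0, 0.2, -2.2]
gripper_width: 0.0241
grasp_force: 39.6
shift tool [-119.2   68.9    1.4]
turn [ 0.004 -0.     0.35 ]
turn [ 1.000e-03  6.000e-03 -2.792e+00]
```

```bash
python3 -m inch '0 0 -1 0 0 .175 1;0 0 0 0 0 .175 1;-29 35 0 0 0 0 1;-29 35 0 0 0 0 1;-30 35.5 0 0 0 0 1;0 0 0 0 0 0 1;0 0 0 0 0 0 1';python3 - <<'E'
from h import *
u=np.array([.9357,-.3526]);e=np.array([.6612,-.2419])-.150*u+.010*u
move([*e,.054],np.radians(-20.65+90))
E
```

```text
clock: 17.42
tool_pos: [0.5286, -0.1922, 0.0544]
ee_rot: [0.179, 0.984, 0.002, -0.002]
contact_force: [0.4, 0.4, -1.7]
gripper_width: 0.0234
grasp_force: 39.8
shift tool [-1.6  0.2  0.3]
turn [ 0.004 -0.004  0.001]
turn [ 0.006  0.006 -3.141]
```

```bash
python3 -m inch '-15 0 -.5 0 0 0 1;-15 0 0 0 0 0 1;-15 0 0 0 0 0 1;0 0 0 0 0 0 1'; python3 -m inch '-15 0 0 0 0 0 1;-15 0 0 0 0 0 1;-14 0 0 0 0 0 1;0 0 0 0 0 0 1'; python3 -m inch '-4 0 0 0 0 0 1;-4 0 0 0 0 0 1;-3 0 0 0 0 0 1;0 0 0 0 0 0 1'
```

```text
clock: 17.92
tool_pos: [0.5713, -0.2094, 0.0556]
ee_rot: [0.18, 0.984, 0.002, -0.001]
contact_force: [-0.1, -0.4, -1.4]
gripper_width: 0.0235
grasp_force: 39.8
clock: 18.42
tool_pos: [0.6124, -0.2243, 0.0556]
ee_rot: [0.18, 0.984, 0.002, -0.001]
contact_force: [-0.8, 1.0, -1.3]
gripper_width: 0.0239
grasp_force: 39.8
clock: 18.92
tool_pos: [0.6172, -0.2257, 0.055]
ee_rot: [0.179, 0.984, 0.003, -0.006]
contact_force: [-16.2, 5.8, 9.7]
gripper_width: 0.0241
grasp_force: 41.0
```

```bash
python3 -m inch '3 0 3 0 0 0 1;0 0 0 0 0 0 1;0 0 0 0 0 0 .45;0 0 0 0 0 0 .45;0 0 -40 0 0 0 .45;0 0 -60 0 0 0 .3;0 0 0 0 0 0 .3'; python3 snap.py w8
python3 - <<'E'
from h import *
move([.4145,-.388,.150],np.radians(90+4.7))
E
```

```text
clock: 19.8
tool_pos: [0.6248, -0.2287, 0.1594]
ee_rot: [0.179, 0.984, 0.001, 0.005]
contact_force: [0.4, 0.5, 0.4]
gripper_width: 0.0601
grasp_force: 0.0
19.85 [ 0.62319341 -0.22808675  0.15642629]
shift tool [ 138.9 -223.2    4.7]
turn [ 0.003  0.006 -0.442]
turn [ 0.009 -0.004  2.699]
```

```bash
python3 -m inch '27.8 -44.6 0 0 0 0 .3;27.8 -44.6 0 0 0 0 .3;27.8 -44.6 0 0 0 0 .3;27.8 -44.6 0 0 0 0 .3;27.8 -44.6 0 0 0 0 .3;0 0 0 0 0 -.15 .3;0 0 0 0 0 -.15 .3;0 0 0 0 0 -.142 .3;0 0 0 0 0 0 .3;0 0 0 0 0 0 .3'; python3 snap.py w9; python3 kn.py w9 red 320 200
```

```text
clock: 21.1
tool_pos: [0.4118, -0.3865, 0.1516]
ee_rot: [-0.04, 0.999, 0.003, -0.0]
contact_force: [0.4, -0.5, 0.1]
gripper_width: 0.0595
grasp_force: 0.0
21.15 [ 0.41189075 -0.38657501  0.1517484 ]
len 0.08510588164786903 rear [ 0.3575 -0.393   0.018 ] front [ 0.4424 -0.3865  0.018 ] yaw 4.361315889915716 ((315.0, 209.5), (109.0, 32.0), 90.0)
shift tool [ -5.3  -3.  145.7]
turn [0.005 0.    0.004]
turn [-0.     0.008 -3.138]
```

```bash
python3 -m inch '-5 -2.5 50 0 0 0 .4;0 0 50 0 0 0 .4;0 0 44 0 0 0 .4;0 0 0 0 0 0 .4;0 0 0 0 0 0 1;0 0 0 0 0 0 1;0 0 0 0 0 0 1;0 0 0 0 0 0 1;0 0 0 0 0 0 1' 40; python3 -m inch '0 0 -23 0 0 0 1;0 0 -24 0 0 0 1;0 0 0 0 0 .148 1;0 0 0 0 0 .146 1;0 0 0 0 0 .146 1;0 0 0 0 0 0 1;0 0 0 0 0 0 1';python3 - <<'E'
from h import *
u=np.array([.9357,-.3526]);e=np.array([.6346,-.312])-.150*u+.010*u
move([*e,.054],np.radians(-20.65+90))
E
```

```text
clock: 22.28
tool_pos: [0.4188, -0.3897, 0.0106]
ee_rot: [-0.041, 0.999, 0.001, 0.002]
contact_force: [-0.3, -0.2, 7.2]
gripper_width: 0.0235
grasp_force: 40.6
clock: 23.15
tool_pos: [0.4174, -0.3887, 0.0557]
ee_rot: [0.177, 0.984, 0.002, 0.0]
contact_force: [0.5, -0.4, -2.1]
gripper_width: 0.0239
grasp_force: 39.7
shift tool [-36.9 148.2   2.2]
turn [ 0.004 -0.001  0.004]
turn [ 1.000e-03  6.000e-03 -3.137e+00]
```

```bash
python3 -m inch '-9 37 0 0 0 .004 1;-9 37 0 0 0 0 1;-9 37 0 0 0 0 1;-9 37 0 0 0 0 1;0 0 0 0 0 0 1;0 0 0 0 0 0 1';python3 - <<'E'
from h import *
u=np.array([.9357,-.3526]);e=np.array([.6346,-.312])-.150*u+.010*u
move([*e,.055],np.radians(-20.65+90))
E
python3 -m inch '-15 0 0 0 0 0 1;-15 0 0 0 0 0 1;-15 0 0 0 0 0 1;0 0 0 0 0 0 1'; python3 -m inch '-15 0 0 0 0 0 1;-15 0 0 0 0 0 1;-14 0 0 0 0 0 1;0 0 0 0 0 0 1'
```

```text
clock: 23.9
tool_pos: [0.5031, -0.263, 0.0559]
ee_rot: [0.18, 0.984, 0.002, -0.0]
contact_force: [0.1, 0.8, -1.3]
gripper_width: 0.0239
grasp_force: 39.8
shift tool [-0.4  0.5  0.9]
turn [ 0.004 -0.001 -0.001]
turn [-2.000e-03 -6.000e-03  3.141e+00]
clock: 24.4
tool_pos: [0.5466, -0.2803, 0.0558]
ee_rot: [0.181, 0.984, 0.002, 0.0]
contact_force: [-0.5, -0.3, -2.0]
gripper_width: 0.0236
grasp_force: 39.8
clock: 24.9
tool_pos: [0.5867, -0.295, 0.0556]
ee_rot: [0.18, 0.984, 0.002, -0.0]
contact_force: [-0.6, 0.4, -2.6]
gripper_width: 0.024
grasp_force: 39.8
```

```bash
python3 -m inch '-3 0 0 0 0 0 1;-3 0 0 0 0 0 1;-2 0 0 0 0 0 1;0 0 0 0 0 0 1'
```

```text
clock: 25.4
tool_pos: [0.5899, -0.2958, 0.055]
ee_rot: [0.18, 0.984, 0.003, -0.004]
contact_force: [-9.9, 2.2, 4.3]
gripper_width: 0.0235
grasp_force: 40.5
```

Home. Release and go look at the caddies and rack from two places.

```bash
python3 -m inch '3 0 3 0 0 0 1;0 0 0 0 0 0 1;0 0 0 0 0 0 .45;0 0 0 0 0 0 .45;0 0 -40 0 0 0 .45;0 0 -60 0 0 0 .3;0 0 -60 0 0 0 .3;0 0 -60 0 0 0 0;0 0 -50 0 0 0 0'; python3 -m inch '29 44 -5 0 0 0 0;29 44 -5 0 0 0 0;29 44 0 0 0 0 0;29 44 0 0 0 0 0;29 44 0 0 0 0 0;29 44 0 0 0 0 0;0 0 0 0 0 0 0;0 0 0 0 0 0 0'; python3 snap.py v1; python3 -m inch '20 40 0 0 0 0 0;20 40 0 0 0 0 0;20 40 0 0 0 0 0;0 0 0 0 0 0 0;0 0 0 0 0 0 0'; python3 snap.py v2
python3 - <<'E'
import cv2,numpy as np
a=cv2.imread("pics/v1.png");b=cv2.imread("pics/v2.png")
cv2.imwrite("pics/v12.png",np.vstack([a[:300],b[:300]]))
E
```

```text
clock: 26.52
tool_pos: [0.5918, -0.2975, 0.3262]
ee_rot: [0.18, 0.984, 0.002, 0.002]
contact_force: [0.3, -0.4, 0.7]
gripper_width: 0.0856
grasp_force: 0.0
clock: 27.52
tool_pos: [0.5224, 0.0111, 0.3345]
ee_rot: [0.18, 0.984, 0.002, 0.0]
contact_force: [-0.1, -0.3, -0.4]
gripper_width: 0.0857
grasp_force: 0.0
27.575 [0.52242957 0.01061069 0.3343196 ]
clock: 28.2
tool_pos: [0.5089, 0.1435, 0.3345]
ee_rot: [0.181, 0.984, 0.002, -0.0]
contact_force: [0.7, -0.5, -0.3]
gripper_width: 0.0855
grasp_force: 0.0
28.25 [0.5088524  0.14326534 0.33455124]
```

View pics/v12.png

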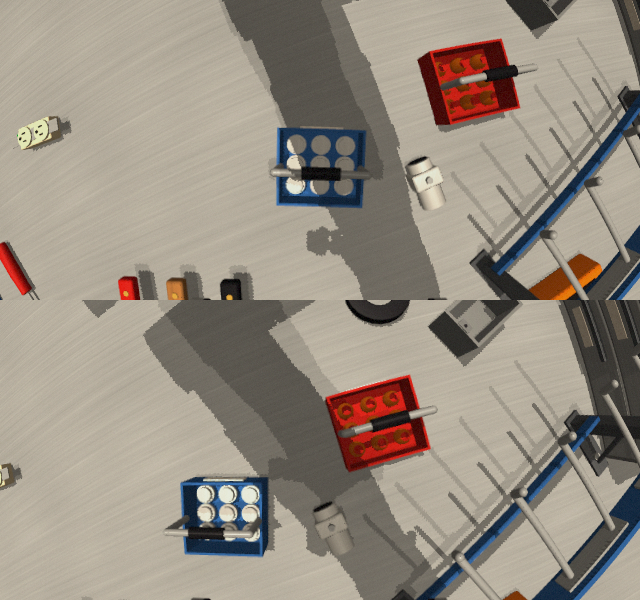

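The two stacked views show the blue sleeve at v1 (321,173) / v2 (206,233) and the red sleeve at v1 (502,72) / v2 (391,121). Prong tips are at v1 (548,235), (595,182) and v2 (460,256), (520,193), (572,136), (615,84). Triangulating.

```bash
cat > sl.py <<'E'
from m import *
def sleeve(n,p,w=34):
    im=cv2.imread(f"pics/{n}.png");x,y=p;x0,y0=max(0,x-w),max(0,y-w)
    m=(im[y0:y+w,x0:x+w].max(2)<45).astype(np.uint8)
    k,l,s,ce=cv2.connectedComponentsWithStats(m)
    i=l[y-y0,x-x0]
    if i==0: i=1+np.argmax(s[1:,4])
    cs,_=cv2.findContours((l==i).astype(np.uint8),0,1);r=cv2.minAreaRect(max(cs,key=cv2.contourArea))
    b=cv2.boxPoints(r);L=[np.linalg.norm(b[j]-b[(j+1)%4]) for j in range(2)];j=int(np.argmin(L))
    e=sorted([(b[j]+b[(j+1)%4])/2,(b[(j+2)%4]+b[(j+3)%4])/2],key=lambda q:q[0])
    return np.array(r[0])+[x0,y0],e[0]+[x0,y0],e[1]+[x0,y0],r[1]
def bail(n1,p1,n2,p2):
    c1=pickle.load(open(n1+".pkl","rb"));c2=pickle.load(open(n2+".pkl","rb"))
    a=sleeve(n1,p1);b=sleeve(n2,p2);print(np.round(a[0]),a[3],np.round(b[0]),b[3])
    X=[tri([ray("wrist",a[i],c1),ray("wrist",b[i],c2)]) for i in range(3)]
    for x in X: print(x[0],np.round(x[1],1))
    v=X[2][0]-X[1][0];print("bar len",np.linalg.norm(v),"yaw",np.degrees(np.arctan2(v[1],v[0])))
E
python3 - <<'E'
from sl import *
print("blue");bail("v1",(321,173),"v2",(206,233));print("red");bail("v1",(502,72),"v2",(391,121))
c1=pickle.load(open("v1.pkl","rb"));c2=pickle.load(open("v2.pkl","rb"))
P=[tri([ray("wrist",a,c1),ray("wrist",b,c2)]) for a,b in [((548,235),(460,256)),((595,182),(520,193))]]
for p in P: print("tip",p[0],np.round(p[1],1))
Q=[onz("wrist",q,.250,c2) for q in [(460,256),(520,193),(572,136),(615,84)]]
for q in Q: print("cast",q)
for i in range(3): d=Q[i+1]-Q[i];print(np.linalg.norm(d),np.degrees(np.arctan2(d[1],d[0])))
E
```

```text
blue
[321. 173.] (39.04805374145508, 12.567631721496582) [206. 233.] (36.00502395629883, 12.933842658996582)
[0.4939 0.0249 0.1161] [0.2 0.2]
[0.4858 0.0077 0.1184] [0.6 0.6]
[0.5016 0.0425 0.1153] [0.1 0.1]
bar len 0.03835751154324781 yaw 65.61523542076962
red
[500.  73.] (12.329923629760742, 33.70178985595703) [390. 120.] (12.238975524902344, 38.58498001098633)
[0.4549 0.2393 0.115 ] [0.1 0.1]
[0.4534 0.2207 0.1111] [0.2 0.2]
[0.4563 0.2574 0.1205] [0.4 0.4]
bar len 0.03796835377509632 yaw 85.57063882968338
tip [0.6581 0.2826 0.0598] [15.7 15.7]
tip [0.6125 0.3853 0.0556] [18.9 18.9]
cast [0.5503 0.2308 0.25  ]
cast [0.5233 0.2858 0.25  ]
cast [0.4978 0.3415 0.25  ]
cast [0.4705 0.4004 0.25  ]
0.0612115089972922 116.12032633356337
0.06125858799253938 114.61133001462754
0.06498040471832281 114.88331671788323
```

Run:
```python
from sl import *
c1=pickle.load(open("v1.pkl","rb"))
for q in [(548,235),(595,182)]: print("v1",onz("wrist",q,.25,c1))
for q in [(555,10),(512,37),(467,92),(412,113),(368,160),(318,207)]: print("sc",onz("scene",(q[0]/3.4+325,q[1]/3.4+145),.25))
```

```text
v1 [0.5752 0.1708 0.25  ]
v1 [0.5508 0.224  0.25  ]
sc [0.4667 0.4444 0.25  ]
sc [0.4808 0.397  0.25  ]
sc [0.5201 0.3343 0.25  ]
sc [0.5242 0.2844 0.25  ]
sc [0.5545 0.2309 0.25  ]
sc [0.582  0.1755 0.25  ]
```

```bash
python3 -m inch '29 39 0 0 0 0 0;29 39 0 0 0 0 0;29 39 0 0 0 0 0;0 0 0 0 0 0 0;0 0 0 0 0 0 0'; python3 snap.py v3
```

```text
clock: 28.88
tool_pos: [0.469, 0.2837, 0.3352]
ee_rot: [0.181, 0.984, 0.002, -0.0]
contact_force: [-0.4, 0.1, -0.3]
gripper_width: 0.0854
grasp_force: 0.0
28.925 [0.46912641 0.28344424 0.33525549]
```

View pics/v3.png

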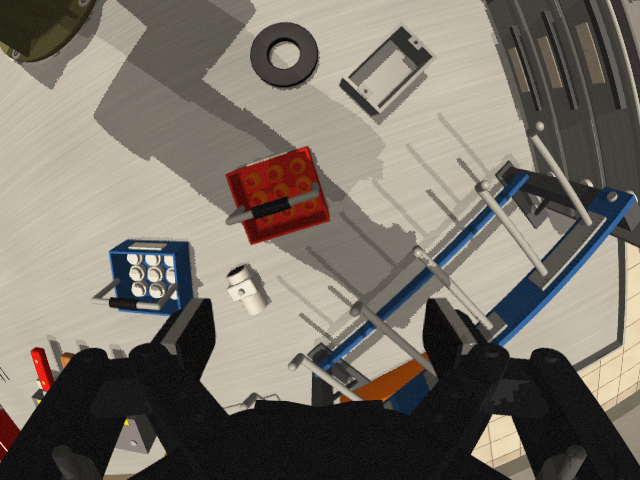

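View v3 shows five prong tips at (297,366), (357,309), (418,252), (483,186) and (539,127), with the upper rail behind.

Run:
```python
from sl import *
C={n:pickle.load(open(n+".pkl","rb")) for n in("v1","v2","v3")}
V={"v1":[(548,235),(595,182)],"v2":[(460,256),(520,193),(572,136),(615,84)],"v3":[(297,366),(357,309),(418,252),(483,186),(539,127)]}
for n in V:
    for q in V[n]: print(n,q,onz("wrist",q,.25,C[n]))
T=[]
for k in range(4):
    X,e=tri([ray("wrist",V["v2"][k],C["v2"]),ray("wrist",V["v3"][k+1],C["v3"])]);print("tri +1",X,np.round(e,1))
for k in range(4):
    X,e=tri([ray("wrist",V["v2"][k],C["v2"]),ray("wrist",V["v3"][k],C["v3"])]);print("tri 0",X,np.round(e,1))
```

```text
v1 (548, 235) [0.5752 0.1708 0.25  ]
v1 (595, 182) [0.5508 0.224  0.25  ]
v2 (460, 256) [0.5503 0.2308 0.25  ]
v2 (520, 193) [0.5233 0.2858 0.25  ]
v2 (572, 136) [0.4978 0.3415 0.25  ]
v2 (615, 84) [0.4705 0.4004 0.25  ]
v3 (297, 366) [0.551  0.2356 0.25  ]
v3 (357, 309) [0.5212 0.2923 0.25  ]
v3 (418, 252) [0.4969 0.3437 0.25  ]
v3 (483, 186) [0.4698 0.3997 0.25  ]
v3 (539, 127) [0.4444 0.4544 0.25  ]
tri +1 [0.6287 0.2798 0.0643] [9.2 9.2]
tri +1 [0.5765 0.3718 0.0787] [7.8 7.8]
tri +1 [0.5319 0.4732 0.0729] [9.2 9.2]
tri +1 [0.4819 0.5582 0.0924] [8.3 8.3]
tri 0 [0.5547 0.2332 0.2428] [0.9 0.9]
tri 0 [0.5272 0.2915 0.2388] [0.1 0.1]
tri 0 [0.4986 0.3443 0.2462] [0.1 0.1]
tri 0 [0.4701 0.3997 0.2505] [0.4 0.4]
```

The hook tips fit well (z about 0.245, spacing 310 mm overall, rack yaw 25.6°). That puts hook1 at about (.606,.221), hook2 at (.552,.334) and hook3 at (.498,.447). Blue caddy: go above it.

```bash
python3 -m inch '-23 -46.5 23 0 0 0 0;-23 -46.5 23 0 0 0 0;-23 -46.5 23 0 0 0 0;-23 -46.5 23 0 0 0 0;-23 -46.5 23 0 0 0 0;0 0 0 0 0 .181 0;0 0 0 0 0 .181 0;0 0 0 0 0 .181 0;0 0 0 0 0 .181 0;0 0 0 0 0 .181 0;0 0 0 0 0 .181 0;0 0 0 0 0 .181 0'; python3 -m inch '0 0 0 0 0 .181 0;0 0 0 0 0 .181 0;0 0 0 0 0 0 0;0 0 0 0 0 0 0'; python3 snap.py v4
python3 - <<'E'
from h import *
np.set_printoptions(precision=4,suppress=True)
print(robot.get_obs()["qpos"]);move([.4939,.0249,.097],np.radians(65.6-90))
import pickle;c=pickle.load(open("v4.pkl","rb"));print("expect sleeve px",proj("wrist",[.4939,.0249,.1155],c))
from sl import *
p=proj("wrist",[.4939,.0249,.1155],c).round().astype(int);s=sleeve("v4",tuple(p),50);print(s);print(onz("wrist",s[0],.1155,c))
E
```

```text
clock: 30.42
tool_pos: [0.4935, 0.0255, 0.2193]
ee_rot: [0.73, 0.683, 0.002, -0.001]
contact_force: [-0.5, 0.6, -0.9]
gripper_width: 0.0853
grasp_force: 0.0
clock: 30.92
tool_pos: [0.4936, 0.0264, 0.2192]
ee_rot: [0.839, 0.545, 0.001, -0.002]
contact_force: [-0.1, -0.0, 0.9]
gripper_width: 0.0855
grasp_force: 0.0
30.975 [0.49361853 0.02661275 0.21919224]
[ 0.051   0.1206 -0.3175  1.1321  0.0042  2.0411]
shift tool [ -1.9   1.1 122.2]
turn [-0.001 -0.004  0.007]
turn [ 0.006 -0.002 -3.135]
expect sleeve px [319.6243 240.3882]
(array([319.8183, 240.0041]), array([319.1853, 212.1549]), array([320.4512, 267.8534]), (55.712886810302734, 18.767879486083984))
[0.4941 0.0251 0.1155]
```

The sleeve is exactly where predicted, at (320,240). Descend and grip.

```bash
python3 -m inch '-2 1 40 0 0 0 0;0 0 40 0 0 0 0;0 0 30 0 0 0 0.2;0 0 12 0 0 0 .4;0 0 0 0 0 0 1;0 0 0 0 0 0 1;0 0 0 0 0 0 1;0 0 0 0 0 0 1;0 0 0 0 0 0 1;0 0 0 0 0 0 1' 70
```

```text
clock: 32.22
tool_pos: [0.495, 0.026, 0.0983]
ee_rot: [0.839, 0.544, 0.003, -0.001]
contact_force: [-0.6, 2.3, 6.3]
gripper_width: 0.0108
grasp_force: 68.6
```

```bash
python3 -m inch '0 0 -30 0 0 0 1;0 0 -30 0 0 0 1;0 0 -31 0 0 0 1;0 0 -31 0 0 0 1;0 0 -31 0 0 0 1;0 0 0 0 0 0 1;0 0 0 0 0 0 1'
python3 - <<'E'
from h import *
rx=np.array([.902,.432]);H1=np.array([.606,.221])
move([*(H1-.115*rx),.251],np.radians(25.6));print(robot.get_obs()["torque"])
E
```

```text
clock: 33.1
tool_pos: [0.4929, 0.0247, 0.2485]
ee_rot: [0.839, 0.544, 0.0, -0.002]
contact_force: [-0.1, 0.4, -4.8]
gripper_width: 0.0105
grasp_force: 68.9
shift tool [137.7 -51.3  -1.9]
turn [-0.002 -0.004 -0.867]
turn [-5.000e-03  2.000e-03  2.274e+00]
[-0.05852606  0.06144025  0.00900462]
```

```bash
python3 -m inch '34.5 -12.8 -.5 0 0 0 1;34.5 -12.8 -.5 0 0 0 1;34.5 -12.8 -.5 0 0 0 1;34.5 -12.8 -.5 0 0 0 1;0 0 0 0 0 -.1734 1;0 0 0 0 0 -.1734 1;0 0 0 0 0 -.1734 1;0 0 0 0 0 -.1734 1;0 0 0 0 0 -.1734 1;0 0 0 0 0 0 1;0 0 0 0 0 0 1'; python3 snap.py v5
python3 - <<'E'
from h import *
rx=np.array([.902,.432]);H1=np.array([.606,.221])
move([*(H1),.251],np.radians(25.6))
a=cv2.imread("pics/v5.png");s=robot.capture("side");cv2.imwrite("pics/s5b.png",s)
cv2.imwrite("pics/c6.png",np.hstack([cv2.resize(a,(400,300)),cv2.resize(s[90:270,190:430],(400,300),interpolation=cv2.INTER_CUBIC)]))
E
```

```text
clock: 34.48
tool_pos: [0.5027, 0.1715, 0.2516]
ee_rot: [0.534, 0.845, 0.001, -0.002]
contact_force: [-0.6, -0.0, -4.2]
gripper_width: 0.0107
grasp_force: 68.9
34.525 [0.50292132 0.17159587 0.25191193]
shift tool [  0.3 114.3   1. ]
turn [ 0.001 -0.004 -0.003]
turn [-6.000e-03 -1.000e-03  3.139e+00]
```

View pics/c6.png

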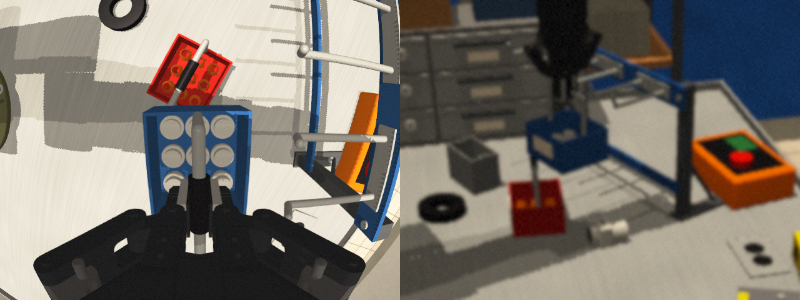

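Left shows the blue caddy held upright with hook1's tips at half-scale (289,205) and (298,138). The side view shows the caddy level and clear of the red one. I'll check the tips against the model.

Run:
```python
from m import *
c=pickle.load(open("v5.pkl","rb"))
A=onz("wrist",(463,328),.25,c);B=onz("wrist",(477,221),.25,c);print(A,B,np.linalg.norm(A-B));M=(A+B)/2;move([*M[:2],.25])
```

```text
[0.5703 0.1876 0.25  ] [0.5478 0.2338 0.25  ] 0.051412027711602
shift tool [11.1 67.3  2.3]
```

Run:
```python
from m import *
c=pickle.load(open("v5.pkl","rb"))
for X in [(.578,.174,.25),(.578,.174,.2275),(.552,.233,.25),(.552,.233,.2275),(.523,.289,.25)]: print(X,proj("wrist",X,c))
g=cv2.cvtColor(cv2.imread("pics/v5.png"),cv2.COLOR_BGR2GRAY)
print(g[300:360:4,440:500:4])
```

```text
(0.578, 0.174, 0.25) [459.8068 355.2064]
(0.578, 0.174, 0.2275) [446.3818 332.543 ]
(0.552, 0.233, 0.25) [483.6128 226.7842]
(0.552, 0.233, 0.2275) [464.7047 215.2144]
(0.523, 0.289, 0.25) [486.6729  77.4134]
[[232 232 226 233 231 227 232 232 232 230 235 232 231 229 233]
 [232 228 232 230 231 231 233 228 229 233 230 233 231 230 233]
 [228 228 232 234 226 231 228 230 232 232 232 230 230 235 231]
 [230 233 230 229 231 233 229 229 234 231 232 231 229 230 230]
 [232 230 234 229 232 229 229 233 230 232 230 228 233 230 230]
 [231 233 228 231 228 220 200 178 154 141 121  98  94  99 103]
 [231 232 232 234  83  86  98 129 129 135 136 136 141 144 144]
 [235 232 233 230  81  82  98 151 149 150 149 148 148 148 148]
 [230 230 229 229  82  90  97 142 146 152 172 201 224 230 229]
 [233 233 232 231  81  85  94 216 170 109 229 229 230 228 231]
 [ 55 232 232 233  81  86  95 185 230 237 224 136 218 231 232]
 [ 30  25  32 231  82 110 121 227 231 229 228 233 232 219 186]
 [ 30  24  29  26  25 138 149 214 233 231 234 227 232 231 225]
 [ 27  31  27  27  27  27  70 236 231 230 233 235 231 230 233]
 [ 26  30  32  23  24  24  30  30 147  98  61 214 231 234 231]]
```

The model agrees within a few mm. Slide in.

```bash
python3 -m inch '0 18 0 0 0 0 1;0 18 0 0 0 0 1;0 18 0 0 0 0 1;0 0 0 0 0 0 1'; python3 -m inch '0 18 0 0 0 0 1;0 18 0 0 0 0 1;0 15 0 0 0 0 1;0 0 0 0 0 0 1;0 0 0 0 0 0 1'
```

```text
clock: 35.08
tool_pos: [0.5528, 0.1954, 0.2524]
ee_rot: [0.533, 0.846, 0.002, -0.001]
contact_force: [-0.1, -0.9, -4.8]
gripper_width: 0.0108
grasp_force: 68.9
clock: 35.7
tool_pos: [0.5971, 0.2166, 0.2529]
ee_rot: [0.533, 0.846, 0.001, -0.001]
contact_force: [0.2, -0.3, -3.7]
gripper_width: 0.0106
grasp_force: 68.9
```

```bash
python3 -m inch '0 0 15 0 0 0 1;0 0 15 0 0 0 1;0 0 0 0 0 0 1;0 0 0 0 0 0 1'; python3 -m inch '0 0 2.5 0 0 0 1;0 0 2.5 0 0 0 1;0 0 0 0 0 0 1'
```

```text
clock: 36.2
tool_pos: [0.5978, 0.2172, 0.2228]
ee_rot: [0.533, 0.846, 0.002, -0.001]
contact_force: [0.4, -0.5, -3.6]
gripper_width: 0.0108
grasp_force: 68.9
clock: 36.58
tool_pos: [0.5983, 0.2173, 0.2182]
ee_rot: [0.533, 0.846, 0.002, -0.001]
contact_force: [-0.1, -0.1, -3.3]
gripper_width: 0.0105
grasp_force: 69.1
```

```bash
python3 -m inch '0 0 2 0 0 0 1;0 0 1.5 0 0 0 1;0 0 0 0 0 0 1;0 0 0 0 0 0 1'
```

```text
clock: 37.08
tool_pos: [0.5985, 0.2174, 0.2176]
ee_rot: [0.533, 0.846, 0.003, 0.0]
contact_force: [-4.7, -2.3, 13.0]
gripper_width: 0.0106
grasp_force: 70.8
```

Contact at the expected height. Relieve, release, rise.

```bash
python3 -m inch '0 0 -2.5 0 0 0 1;0 0 0 0 0 0 1;0 0 0 0 0 0 .6;0 0 0 0 0 0 .6;0 0 0 0 0 0 .5;0 0 -15 0 0 0 .5;0 0 -30 0 0 0 .5;0 0 -40 0 0 0 .3;0 0 -40 0 0 0 .2;0 0 0 0 0 0 0'; python3 snap.py v6
python3 - <<'E'
from sl import *
c=pickle.load(open("v6.pkl","rb"));p=proj("wrist",[.4549,.2393,.115],c).round().astype(int);print("red at?",p)
s=sleeve("v6",tuple(p),45);print(s[0],s[3],onz("wrist",s[0],.115,c))
p=proj("wrist",[.598,.217,.235],c).round().astype(int);s=sleeve("v6",tuple(p),60);print("blue",p,s[0],s[3],onz("wrist",s[0],.235,c))
move([.4549,.2393,.24],np.radians(85.6-90))
E
```

```text
clock: 38.33
tool_pos: [0.5997, 0.2173, 0.347]
ee_rot: [0.533, 0.846, 0.005, 0.001]
contact_force: [0.4, -0.3, 0.2]
gripper_width: 0.0839
grasp_force: 0.0
38.375 [0.59899928 0.21704951 0.34464688]
red at? [198 127]
[197.2 127.1] (12.074766159057617, 36.671512603759766) [0.4545 0.2385 0.115 ]
blue [314 234] [315.4979 235.9091] (54.190555572509766, 18.131681442260742) [0.5992 0.2162 0.235 ]
shift tool [  81.9 -121.1  104.1]
turn [ 0.006 -0.005  0.523]
turn [ 0.007  0.007 -2.618]
```

View pics/v6.png

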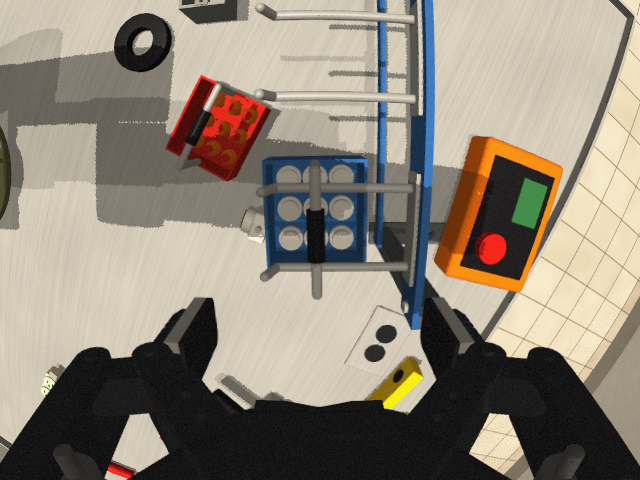

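The blue caddy hangs across both prongs of hook1 (sleeve (316,236), prongs at rows 188 and 268), about 6 mm off centre. The red caddy is unmoved at (197,127). Now red.

```bash
python3 - <<'E'
from m import *
c=pickle.load(open("v6.pkl","rb"))
L=[onz("wrist",(315,r),.231,c) for r in (268,188,97.5,13)];n=np.array([-.432,.902]);H=np.array([.552,.334])
for p in L: print(p,(p[:2]-H)@n)
E
python3 -m inch '27.3 -40.4 0 0 0 0 0;27.3 -40.4 0 0 0 0 0;27.3 -40.4 0 0 0 0 0;0 0 50 0 0 .175 0;0 0 54 0 0 .175 0;0 0 0 0 0 .173 0;0 0 0 0 0 0 0;0 0 0 0 0 0 0'; python3 snap.py v7
python3 - <<'E'
from sl import *
c=pickle.load(open("v7.pkl","rb"));p=proj("wrist",[.4549,.2393,.115],c).round().astype(int);print("red at?",p)
s=sleeve("v7",tuple(p),50);print(s,onz("wrist",s[0],.1155,c))
t=onz("wrist",s[0],.1155,c);t[2]=.097;move(t,np.radians(85.6-90));print(robot.get_obs()["qpos"])
E
```

```text
[0.61   0.1926 0.231 ] -0.15254603931629934
[0.5844 0.2465 0.231 ] -0.0929206615564175
[0.5572 0.3036 0.231 ] -0.02965977030883995
[0.5306 0.3593 0.231 ] 0.032081896436874674
clock: 39.38
tool_pos: [0.4537, 0.2388, 0.2384]
ee_rot: [0.733, 0.681, 0.002, -0.001]
contact_force: [0.5, 0.4, -0.0]
gripper_width: 0.0855
grasp_force: 0.0
39.425 [0.45383216 0.23892529 0.23863797]
red at? [320 230]
(array([319.5, 231.5]), array([319.5, 206. ]), array([319.5, 257. ]), (51.0, 17.0)) [0.4547 0.2387 0.1155]
shift tool [ -0.9   0.8 141.6]
turn [ 0.001 -0.005  0.003]
turn [ 0.008  0.002 -3.139]
[ 0.4822  0.1438 -0.2458  1.1777  0.0037  2.1273]
```

```bash
python3 -m inch '-1 1 45 0 0 0 0;0 0 45 0 0 0 0;0 0 35 0 0 0 0.2;0 0 16 0 0 0 .4;0 0 0 0 0 0 1;0 0 0 0 0 0 1;0 0 0 0 0 0 1;0 0 0 0 0 0 1;0 0 0 0 0 0 1;0 0 0 0 0 0 1' 70;  python3 -m inch '0 0 -30 0 0 0 1;0 0 -30 0 0 0 1;0 0 -31 0 0 0 1;0 0 -31 0 0 0 1;0 0 -31 0 0 0 1;0 0 0 0 0 0 1;0 0 0 0 0 0 1'
python3 - <<'E'
from h import *
rx=np.array([.902,.432]);H=np.array([.5515,.335])
move([*(H-.115*rx),.252],np.radians(25.6));print(robot.get_obs()["torque"])
E
```

```text
clock: 40.67
tool_pos: [0.455, 0.2391, 0.0985]
ee_rot: [0.733, 0.68, 0.003, -0.002]
contact_force: [-3.5, 0.0, 6.8]
gripper_width: 0.0107
grasp_force: 68.6
clock: 41.55
tool_pos: [0.4538, 0.2373, 0.2489]
ee_rot: [0.734, 0.68, 0.001, -0.002]
contact_force: [0.7, -0.4, -3.6]
gripper_width: 0.0105
grasp_force: 69.0
shift tool [47.5 -9.7 -2.9]
turn [ 0.    -0.004 -0.523]
turn [-0.005 -0.     2.618]
[-0.05867121  0.00179643  0.02519319]
```

```bash
python3 -m inch '0 0 -1 0 0 -.175 1;0 0 -1 0 0 -.175 1;0 0 -1 0 0 -.173 1;23 7.5 0 0 0 0 1;23 7.5 0 0 0 0 1;0 0 0 0 0 0 1;0 0 0 0 0 0 1'; python3 snap.py v8
python3 - <<'E'
from h import *
H=np.array([.5515,.335]);move([*H,.252],np.radians(25.6))
E
python3 -m inch '0 18 0 0 0 0 1;0 18 0 0 0 0 1;0 18 0 0 0 0 1;0 0 0 0 0 0 1'; python3 -m inch '0 18 0 0 0 0 1;0 18 0 0 0 0 1;0 15 0 0 0 0 1;0 0 0 0 0 0 1;0 0 0 0 0 0 1'
```

```text
clock: 42.42
tool_pos: [0.4473, 0.2848, 0.2518]
ee_rot: [0.533, 0.846, 0.001, -0.001]
contact_force: [0.1, -0.8, -3.7]
gripper_width: 0.0105
grasp_force: 69.0
42.475 [0.44744012 0.28472022 0.25216586]
shift tool [  0.4 115.6   0.2]
turn [ 0.    -0.003 -0.001]
turn [-0.005 -0.     3.141]
clock: 42.98
tool_pos: [0.4974, 0.3084, 0.2527]
ee_rot: [0.533, 0.846, 0.002, -0.001]
contact_force: [-0.4, -0.7, -3.4]
gripper_width: 0.0107
grasp_force: 69.0
clock: 43.6
tool_pos: [0.5417, 0.3301, 0.2533]
ee_rot: [0.533, 0.846, 0.001, -0.001]
contact_force: [-0.1, -0.0, -4.0]
gripper_width: 0.0103
grasp_force: 69.0
```

```bash
python3 -m inch '0 0 15 0 0 0 1;0 0 15 0 0 0 1;0 0 3 0 0 0 1;0 0 2 0 0 0 1;0 0 0 0 0 0 1'; python3 -m inch '0 0 2 0 0 0 1;0 0 0 0 0 0 1;0 0 0 0 0 0 1'
```

```text
clock: 44.22
tool_pos: [0.5429, 0.3312, 0.2187]
ee_rot: [0.533, 0.846, 0.002, -0.001]
contact_force: [0.9, 0.7, -3.2]
gripper_width: 0.0104
grasp_force: 69.1
clock: 44.6
tool_pos: [0.5432, 0.3313, 0.2179]
ee_rot: [0.533, 0.846, 0.003, -0.001]
contact_force: [-1.4, -1.6, 6.3]
gripper_width: 0.0106
grasp_force: 69.9
```

```bash
python3 -m inch '0 0 -1 0 0 0 1;0 0 0 0 0 0 1;0 0 0 0 0 0 .6;0 0 0 0 0 0 .6;0 0 0 0 0 0 .5;0 0 -15 0 0 0 .5;0 0 -30 0 0 0 .5;0 0 -40 0 0 0 .3;0 0 -40 0 0 0 .2;0 0 0 0 0 0 0'; python3 snap.py v9; python3 -m inch '-30 -50 0 0 0 0 0;-30 -50 0 0 0 0 0;-30 -50 0 0 0 0 0;-30 -50 0 0 0 0 0;0 0 0 0 0 0 0;0 0 0 0 0 0 0';python3 - <<'E'
from sl import *
c=pickle.load(open("v9.pkl","rb"))
for l,X in(("red",[.5432,.3313,.235]),("blue",[.598,.217,.235])):
    p=proj("wrist",X,c).round().astype(int);s=sleeve("v9",tuple(p),50);print(l,p,s[0],s[3],onz("wrist",s[0],.235,c))
a=cv2.imread("pics/v9.png");s=robot.capture("scene");b=robot.capture("side")
cv2.imwrite("pics/fin.png",np.vstack([np.hstack([cv2.resize(a,(400,300)),cv2.resize(b[60:300,150:470],(400,300))]),cv2.resize(s[140:380,170:570],(800,300)[:1]+(300,))]))
E
```

```text
clock: 45.85
tool_pos: [0.5441, 0.3314, 0.3475]
ee_rot: [0.533, 0.846, 0.005, 0.001]
contact_force: [0.0, 0.2, -0.3]
gripper_width: 0.0833
grasp_force: 0.0
45.9 [0.54349398 0.33099895 0.34511906]
clock: 46.65
tool_pos: [0.414, 0.1358, 0.3413]
ee_rot: [0.533, 0.846, 0.002, -0.001]
contact_force: [-0.3, 1.4, -0.3]
gripper_width: 0.0852
grasp_force: 0.0
red [316 234] [315.5 235. ] (54.0, 17.0) [0.5434 0.3309 0.235 ]
blue [316 379] [316.5 379. ] (40.0, 15.0) [0.5982 0.217  0.235 ]
```

View pics/fin.png

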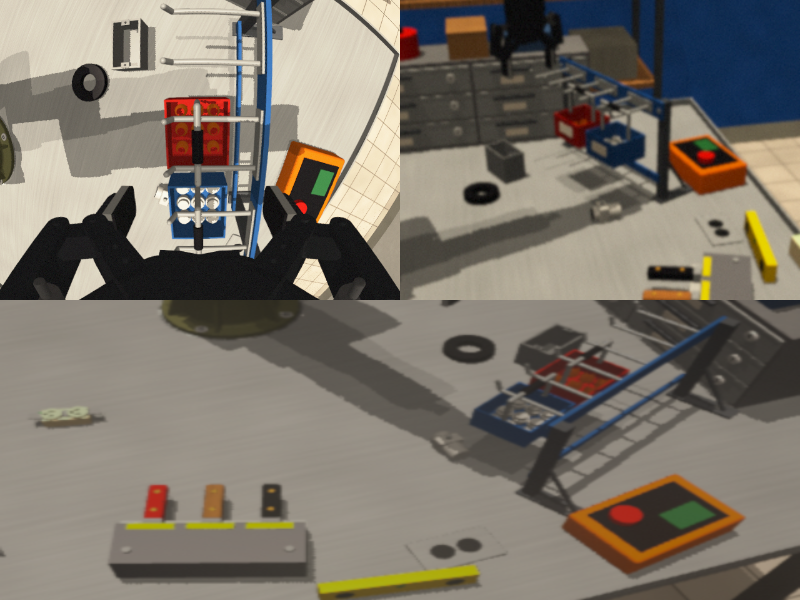

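All three knives sit home in slots, with handles evenly against the block. Blue hangs on hook1 and red on hook2, at the expected positions and heights, and nothing else has moved. Handing in.

```bash
python3 -c "
from workcell import robot
print(robot.sign_off())"
```

```text
the job is handed in; nothing more can be done
None
```

I hung the blue caddy on hook 1 and the red caddy on hook 2, slid the red, brown and black knives home into slots 1 to 3, left everything else in place, and handed the job in at about 47 s; sign-off returned no verdict.

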